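# Seat the lens cell in the tracing projector

### The job

Put the loose lens cell back into the upward-pointing barrel of the tracing projector: set it in the mouth, press it down lightly and turn it until its three lugs find their notches and it drops fully home with its flange flush on the barrel's rim. Don't force it, leave the other things on the table where they are, and let go of it when it is in.

Things in the scene. Friction and masses are not known exactly. Their poses are not given: they have to be found in the camera images.
- projector: Tracing projector on its back, fixed to the table: grey housing 150 x 130 x 46 mm with an aluminium lens barrel standing up from the middle of its top, 80 mm outside, 66 mm inside, 26 mm high (rim 72 mm above the table). Origin: centre of the underside; z up; +x points to the upright index rib (7 mm wide, standing out 6 mm) on the outside of the barrel.
- barrel_mouth (a point): Centre of the barrel's rim, 72 mm above the table; axes as the projector's.
- ring_top (a point): Centre of the top of the steel ring inside the barrel, 10 mm below the rim; axes as the projector's (they do not show the ring's angle). Bore 46 mm, 12 mm thick, open below; three notches 12 mm wide, 120 deg apart, run from bore to barrel wall. One notch is within 0.6 rad of the index rib's direction, either side: the angle is not measured and varies. The ring stays put under 1 N m.
- lens_cell: Loose lens cell, 57 mm high, 0.14 kg, upright on the table. Origin: centre of its underside, z up. A pilot 42.6 mm in diameter (36 at the very bottom, tapered over 4 mm) with lugs, a flange, and on top a round ribbed grip collar 46 mm in diameter at heights 27 to 57 mm with the glass on it. Home, its underside is 49 mm above the table; with the lugs riding on the ring, 57 mm.
- cell_lugs (a point): Point on the cell's axis 5 mm above its underside: the lugs' lower faces. Three equal lugs, 8 mm wide, 6 mm high, reach out to 29.5 mm from the axis at 0, 120 and 240 deg from the cell's +x axis; a short bright bar on the flange lies over each. Any lug fits any notch. With each lug within about 0.07 rad of a notch the cell can drop the last 8 mm.
- cell_flange (a point): Centre of the underside of the cell's flange (75 mm in diameter, 4 mm thick), 23 mm above the cell's underside; axes as the cell's. Home, it lies on the barrel's rim.
- marker_black: Black paint marker lying on the table, 136 mm long, 14 mm thick; bystander. Origin: centre of the underside.
- jar_silver: Small lidded jar, 53 mm in diameter, 44 mm high; bystander. Origin: centre of the underside.
- spring_clamp: Spring clamp lying flat, 62 x 113 x 21 mm; bystander. Origin: centre of the underside.
- tape_fine: Roll of narrow tape lying flat, 66 mm in diameter, 10 mm high; bystander. Origin: centre of the underside.
There are look-alikes about, which are no part of the job. Several things look just like the lens_cell: the one meant starts farthest to the robot's left.

How it is judged:
At the end, for the whole second after the job is handed in: The lens cell rests released and still in the barrel, lugs down in the notches: its flange's underside within 2.5 mm of the barrel's rim, centred within 3.5 mm, upright within 0.05 rad (z of cell_flange in the frame of barrel_mouth between -0.003 and 0.0025 m and horizontal distance between cell_flange and barrel_mouth below 0.0035 m and angle between lens_cell's own z axis and vertical below 0.05 rad and linear speed of lens_cell below 0.01 m/s); the robot touches nothing.
It fails at once if the cell is forced against the projector with more than 60 N (contact force between lens_cell and projector above 60 N).
It fails at once if a bystander is pushed more than 30 mm from its place (distance of any of marker_black, jar_silver, spring_clamp, tape_fine from where it was at the start of the episode above 0.03 m).
It also fails if it takes over 51 s, if anything falls off the work surface, if the arm or the gripper's body presses on something with over 40 N, if the wrist force passes 120 N, or if a joint passes its speed limit or range.

### The arm

A 6-joint arm with a two-finger parallel gripper is mounted at the origin on a cart in front of the work surface, level with it; the furniture and walls round the work are solid. World frame = base frame: x ahead of the robot, y to its left, z up, the work surface at z = 0. Lengths are in m, angles in rad, forces in N, time in s.
With the tool pointing down it reaches from about 0.35 to 0.775 m from the base axis. Payload 5.5 kg.
Tool frame: the origin (TCP) lies on the mounting face of the last link; the fingertips stand 173 mm ahead of it and the grasp point (between the pads) lies 155 mm ahead of it; z points along the fingers, y is the direction in which the jaws open and shut (so a half turn about z gives the same grasp; the last joint's range is limited). The gripper opens to 85 mm and grips with 20 to 120 N. Pads are 22 mm wide; open, the fingers measure 114 mm over their backs; the gripper's body (76 mm by 85 mm) begins 54 mm behind the grasp point. The pads swing forward as they close: fully open they stand 13 mm farther back than shut.
Start: joints at [-1.451, 0.313, 0.046, 1.304, 0, 1.431], TCP at [0.148, -0.556, 0.405] pointing down, gripper open.
Joint ranges: [-2.76, 2.76], [-0.86, 1.69], [-1.03, 1.26], [-2.2, 2.34], [-1.47, 1.5], [-3.14, 3.14]. Speed limits (rad/s): [2.57, 2.57, 3.14, 3.14, 3.14, 3.14].

### API

Orientations are given as a unit quaternion [w, x, y, z].
In Python, from workcell import get_state, eyes, env gives the robot as it stands. The module is installed in compiled form; this text tells all that it offers.
- The arm moves only by the tool carry_out, never from a script. Its argument "motion" is a list of rows, each an object of numbers: "jaw": the opening, from -1 (shut) to 1 (fully open); "tx", "ty", "tz": the shift along the tool's x, y, z in cm; "wx", "wy", "wz": the turn, a rotation vector about the tool's x, y, z in degrees. In form: [{"jaw": .., "tx": .., "ty": .., "tz": .., "wx": .., "wy": .., "wz": ..}, ...]. A call has 1 to 20 rows; each row shifts and turns the commanded pose from where the row before left it, along the tool's axes as they then stand; what a row does not reach is not made up. A row lasts 1/8 s, in which the tool goes at most 62.5 mm and 10.7 degrees, less where a joint would pass 70% of its speed; a pose out of reach is approached as far as the arm can. A call with a gripper value outside its range is refused whole. The fingers move at their own pace and stop on an object; "force" is the grip in N (left out, the last holds). Time passes only in rows, so rows that do not move let the fingers close. It gives the time, the measured TCP pose, the force and the opening at its end, in the units of the state.
- get_state(): the state, without advancing time (a new reading comes with each control period).
- eyes.read_camera(name): name is "scene" or "top" or "wrist"; returns the picture (384x512x3 uint8, blue, green, red); there is no depth.
- eyes.calibration(name): a dict with "K" (3x3 intrinsics, pixels), "camera_from_world" (4x4, takes a point from world to camera coordinates). Camera axes: x right, y up, looking along -z (the intrinsics and any distortion apply to the point x, -y, -z); pixel columns grow to the right and rows downward; lengths in m; the calibration is good to about 2 mm. A picture is of the moment at which its call begins: read the wrist's pose just before it. calibration takes no time and is no camera call; for the wrist camera it gives the pose at the moment of the call.
- env.hand_in(): hands the job in, once; it reports no verdict.
The state is a dict: "clock": time; "joint_pos": joint angles; "qvel": joint speeds; "tau": joint torques, N m; "tcp_pos": TCP position; "orientation": TCP orientation; "wrist_force": force on the tool from outside, world axes, zero at the start; "ft_torque": the same for the moment, N m; "finger_gap": finger opening in m.
Only numpy, scipy, OpenCV 4.12 (cv2) and the standard library are available. Lean on these libraries where they do the work, as an engineer would, in place of code of your own. Each camera call takes 0.05 s, during which the arm holds its last target.

## Working session

There is one attempt and no reset: what is moved stays moved. The work goes in short steps, Python scripts to look and compute and a tool call to move; the robot and the scene stay as the last step left them, time stands still between calls to the robot, and variables do not carry over. Pictures are saved under pics/ and viewed, and the job is handed in when it is done.

Besides the shell and the picture viewer there is one more tool, called after "Request:" as a command line: name --argument value ..., lists and objects as JSON in quotes. carry_out: Moves the arm, as the interface text tells. Its arguments: {"type":"object","properties":{"motion":{"type":"array"},"force":{"type":"number"}},"required":["motion"]}

```bash
mkdir -p pics; python3 - <<'E'
from workcell import get_state, eyes, env
import cv2, numpy as np
s=get_state(); print(s)
for n in ("scene","top","wrist"):
    im=eyes.read_camera(n); cv2.imwrite(f"pics/{n}0.png",im)
    c=eyes.calibration(n); print(n,{k:(np.round(v,4).tolist() if hasattr(v,'tolist') or isinstance(v,list) else v) for k,v in c.items()})
E
```

```text
{'clock': 0.0, 'joint_pos': array([-1.45062002e+00,  3.14012462e-01,  4.49513898e-02,  1.30357810e+00,
        6.87885912e-06,  1.43119386e+00]), 'qvel': array([-4.64992716e-05,  5.33493525e-04, -1.92478699e-04, -4.71061695e-04,
       -1.60802786e-03,  1.57889666e-03]), 'tau': array([-1.45992849e-04, -4.80623853e+01,  2.98533458e+01,  1.92860974e-02,
       -8.64552385e-05, -4.16292067e-06]), 'tcp_pos': array([ 0.14766453, -0.55551054,  0.40379042]), 'orientation': array([-9.21346321e-04,  9.91575806e-01,  1.29524405e-01,  1.23889838e-05]), 'wrist_force': array([-0.5045239 ,  0.91643468, -0.1472669 ]), 'ft_torque': array([-0.00896423, -0.04338655,  0.07630146]), 'finger_gap': 0.08555519867155023}
scene {'K': [[407.5882, 0.0, 258.5722], [0.0, 407.5882, 189.4658], [0.0, 0.0, 1.0]], 'camera_from_world': [[0.5833, -0.8121, -0.0172, -0.3581], [0.506, 0.3467, 0.7897, -0.3656], [-0.6353, -0.4694, 0.6132, -1.3339], [0.0, 0.0, 0.0, 1.0]]}
top {'K': [[491.5553, 0.0, 248.0742], [0.0, 491.5553, 192.6614], [0.0, 0.0, 1.0]], 'camera_from_world': [[0.025, -0.9997, -0.0062, 0.0054], [0.9966, 0.0244, 0.0785, -0.6213], [-0.0784, -0.0082, 0.9969, -1.6302], [0.0, 0.0, 0.0, 1.0]]}
wrist {'K': [[300.8781, 0.0, 259.9404], [0.0, 300.8781, 190.6166], [0.0, 0.0, 1.0]], 'camera_from_world': [[0.2567, -0.9665, -0.0015, -0.574], [0.9184, 0.2444, -0.311, 0.0405], [0.3009, 0.0785, 0.9504, -0.3808], [0.0, 0.0, 0.0, 1.0]]}
```

View pics/top0.png

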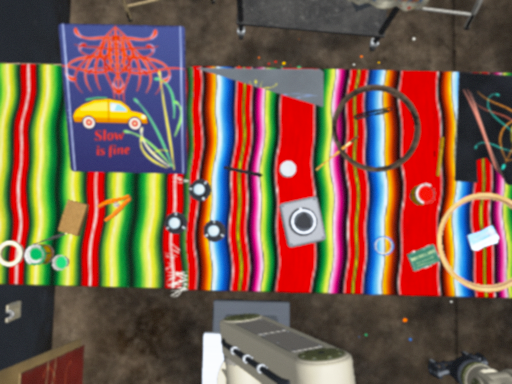

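View pics/scene0.png

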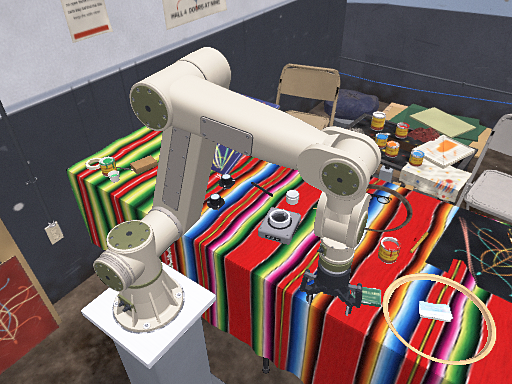

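The top view shows the projector at about (303,222) and three lens cells at (200,189), (176,223) and (214,231). The leftmost one, (176,223), is the target. I'll zoom in and compute positions.

```bash
cat > h.py <<'E'
from workcell import get_state, eyes, env
import cv2, numpy as np
def ray(c,u,v,z):
    K=np.array(c["K"]);T=np.array(c["camera_from_world"])
    d=np.array([(u-K[0,2])/K[0,0],-(v-K[1,2])/K[1,1],-1.])
    R=T[:3,:3];o=-R.T@T[:3,3];d=R.T@d
    return o+d*(z-o[2])/d[2]
def proj(c,p):
    K=np.array(c["K"]);T=np.array(c["camera_from_world"])
    q=T[:3,:3]@np.array(p)+T[:3,3]
    return np.array([K[0,0]*q[0]/-q[2]+K[0,2],K[1,1]*-q[1]/-q[2]+K[1,2]])
E
python3 - <<'E'
from h import *
im=cv2.imread("pics/top0.png")
a=cv2.resize(im[160:260,150:350],None,fx=4,fy=4,interpolation=cv2.INTER_CUBIC)
cv2.imwrite("pics/top0z.png",a)
c=eyes.calibration("top"); print(c.keys())
for n,u,v,z in [("cell",176,223,.057),("c2",200,189,.057),("c3",214,231,.057),("proj",303.5,221.5,.072),("jar",288,169,.044)]: print(n,ray(c,u,v,z))
print({k:v for k,v in c.items() if k not in("K","camera_from_world")})
E
```

```text
dict_keys(['K', 'camera_from_world'])
cell [0.51259541 0.25483297 0.057     ]
c2 [0.6266364  0.17959032 0.057     ]
c3 [0.48951731 0.12911707 0.057     ]
proj [ 0.52760188 -0.16215897  0.072     ]
jar [ 0.70187694 -0.11061431  0.044     ]
{}
```

View pics/top0z.png

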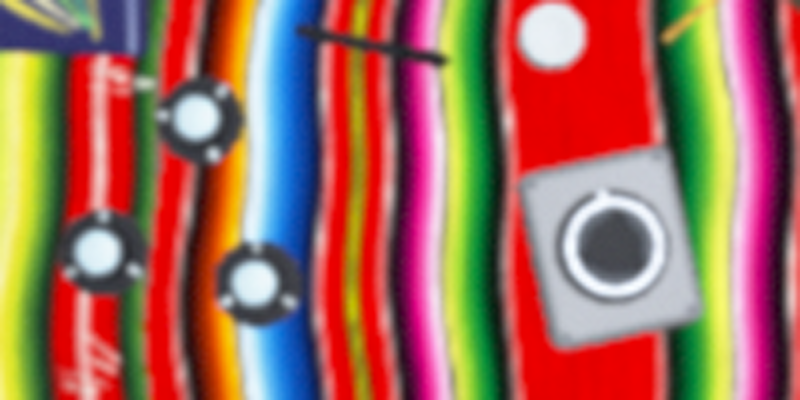

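```bash
python3 - <<'E'
from h import *
from scipy.spatial.transform import Rotation as Ro
s=get_state(); q=s["orientation"]; R=Ro.from_quat(np.r_[q[1:],q[0]]).as_matrix()
c=eyes.calibration("wrist");T=np.array(c["camera_from_world"])
o=-T[:3,:3].T@T[:3,3]; print("cam in tool",R.T@(o-s["tcp_pos"])," axis in tool",R.T@(-T[:3,:3].T[:,2]), "x",R.T@T[0,:3])
# required tcp for cam axis thru barrel: keep orientation, tcp z=0.40
a=-T[2,:3]; tgt=np.array([.528,-.162,.072])
for h in (.36,.30):
    off=o-s["tcp_pos"]; cz=h+off[2]; cam=tgt+a*(cz-.072)/a[2]; p=cam-off; print(h,p, "delta tool cm",100*R.T@(p-s["tcp_pos"]))
print(R)
E
```

```text
cam in tool [ 0.07983138 -0.00028678  0.03038877]  axis in tool [-3.11195214e-01 -1.60995303e-04  9.50345996e-01] x [-1.54572116e-04  9.99999981e-01  1.18791680e-04]
0.36 [ 0.53250065 -0.16155549  0.36      ] delta tool cm [ 47.31086645 -28.18871033   4.45045428]
0.3 [ 0.51350238 -0.16650933  0.3       ] delta tool cm [ 45.34627185 -28.1897267   10.45004724]
[[ 9.66443071e-01  2.56880845e-01 -1.49527903e-04]
 [ 2.56880802e-01 -9.66442104e-01  1.38339339e-03]
 [ 2.10857203e-04 -1.37538181e-03 -9.99999032e-01]]
```

View pics/wrist0.png

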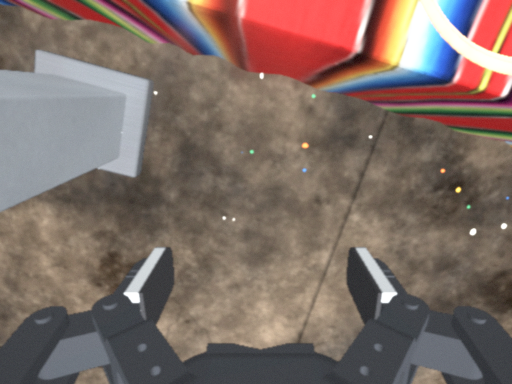

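Request:
carry_out --motion '[{"jaw": 1, "tx": 3.8, "ty": -2.35, "tz": 0.5}, {"jaw": 1, "tx": 3.8, "ty": -2.35, "tz": 0.5}, {"jaw": 1, "tx": 3.8, "ty": -2.35, "tz": 0.5}, {"jaw": 1, "tx": 3.8, "ty": -2.35, "tz": 0.9}, {"jaw": 1, "tx": 3.8, "ty": -2.35, "tz": 1}, {"jaw": 1, "tx": 3.8, "ty": -2.35, "tz": 1}, {"jaw": 1, "tx": 3.8, "ty": -2.35, "tz": 1}, {"jaw": 1, "tx": 3.8, "ty": -2.35, "tz": 1}, {"jaw": 1, "tx": 3.8, "ty": -2.35, "tz": 1}, {"jaw": 1, "tx": 3.8, "ty": -2.35, "tz": 1}, {"jaw": 1, "tx": 3.8, "ty": -2.35, "tz": 1}, {"jaw": 1, "tx": 3.5, "ty": -2.35, "tz": 1}, {"jaw": 1}, {"jaw": 1}]'

```text
invalid input at $.motion[0]: expected keys jaw, tx, ty, tz, wx, wy, wz
```

```bash
python3 - <<'E'
from h import *
s=get_state(); print(s["clock"],s["tcp_pos"],s["joint_pos"],s["orientation"])
c=eyes.calibration("wrist"); im=eyes.read_camera("wrist"); cv2.imwrite("pics/w1.png",im); np.save("w1.npy",np.array([c["K"],np.array(c["camera_from_world"])],dtype=object),allow_pickle=True)
print(proj(c,[.528,-.162,.072]))
E
```

```text
0.15 [ 0.14768612 -0.55557715  0.40401704] [-1.45059875e+00  3.13855553e-01  4.52869312e-02  1.30361905e+00
  1.74313777e-05  1.43120043e+00] [-6.95553817e-04  9.91575036e-01  1.29531712e-01  1.54625969e-05]
[-250.54945838 -648.45059304]
```

View pics/w1.png

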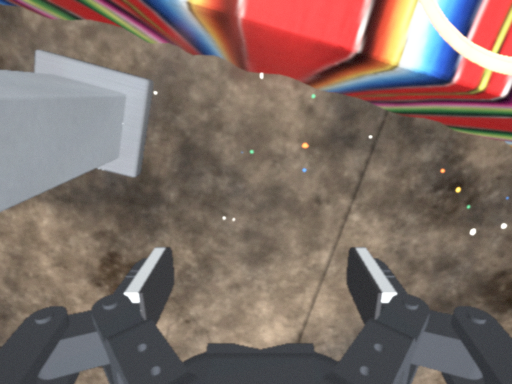

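All seven keys are needed in every row, so I'll resend.

Request:
carry_out --motion '[{"jaw": 1, "tx": 3.8, "ty": -2.35, "tz": 0.5, "wx": 0, "wy": 0, "wz": 0}, {"jaw": 1, "tx": 3.8, "ty": -2.35, "tz": 0.5, "wx": 0, "wy": 0, "wz": 0}, {"jaw": 1, "tx": 3.8, "ty": -2.35, "tz": 0.5, "wx": 0, "wy": 0, "wz": 0}, {"jaw": 1, "tx": 3.8, "ty": -2.35, "tz": 0.9, "wx": 0, "wy": 0, "wz": 0}, {"jaw": 1, "tx": 3.8, "ty": -2.35, "tz": 1, "wx": 0, "wy": 0, "wz": 0}, {"jaw": 1, "tx": 3.8, "ty": -2.35, "tz": 1, "wx": 0, "wy": 0, "wz": 0}, {"jaw": 1, "tx": 3.8, "ty": -2.35, "tz": 1, "wx": 0, "wy": 0, "wz": 0}, {"jaw": 1, "tx": 3.8, "ty": -2.35, "tz": 1, "wx": 0, "wy": 0, "wz": 0}, {"jaw": 1, "tx": 3.8, "ty": -2.35, "tz": 1, "wx": 0, "wy": 0, "wz": 0}, {"jaw": 1, "tx": 3.8, "ty": -2.35, "tz": 1, "wx": 0, "wy": 0, "wz": 0}, {"jaw": 1, "tx": 3.8, "ty": -2.35, "tz": 1, "wx": 0, "wy": 0, "wz": 0}, {"jaw": 1, "tx": 3.5, "ty": -2.35, "tz": 1, "wx": 0, "wy": 0, "wz": 0}, {"jaw": 1, "tx": 0, "ty": 0, "tz": 0, "wx": 0, "wy": 0, "wz": 0}, {"jaw": 1, "tx": 0, "ty": 0, "tz": 0, "wx": 0, "wy": 0, "wz": 0}]'

```text
clock: 1.95
tcp_pos: [0.5129, -0.1668, 0.3005]
orientation: [0.0, 0.992, 0.13, -0.0]
wrist_force: [0.4, -0.6, -1.1]
finger_gap: 0.0852
```

```bash
python3 - <<'E'
from h import *
s=get_state(); print(s["clock"],s["tcp_pos"],s["joint_pos"],s["orientation"])
c=eyes.calibration("wrist"); im=eyes.read_camera("wrist"); cv2.imwrite("pics/w1b.png",im); np.savez("w1.npz",**c)
print(proj(c,[.528,-.162,.072]))
E
```

```text
1.95 [ 0.51286612 -0.16678139  0.30052542] [-4.63180659e-01  2.99229243e-01 -2.35470226e-01  1.03675261e+00
 -4.90067664e-04  2.41806377e+00] [ 1.98208251e-05  9.91539214e-01  1.29806853e-01 -4.08839868e-04]
[259.33172981 189.13537902]
```

View pics/w1b.png

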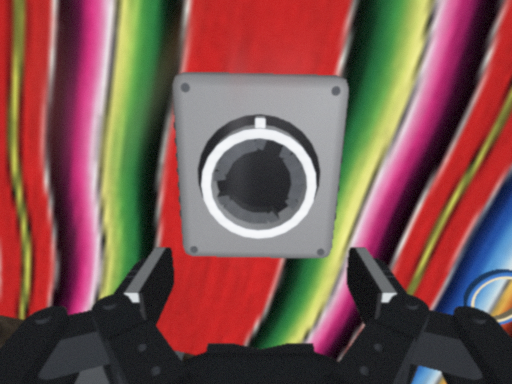

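```bash
python3 - <<'E'
from h import *
c=dict(np.load("w1.npz")); im=cv2.imread("pics/w1b.png")
a=im[110:250,185:335]
b=cv2.resize(a,None,fx=4,fy=4,interpolation=cv2.INTER_CUBIC)
g=cv2.cvtColor(b,cv2.COLOR_BGR2GRAY); g=np.clip(g.astype(float)*2.2,0,255).astype(np.uint8)
cv2.imwrite("pics/w1z.png",g)
m=(cv2.cvtColor(im,cv2.COLOR_BGR2GRAY)>225).astype(np.uint8); m[:125]=0;m[245:]=0;m[:,:190]=0;m[:,330:]=0
cs,h=cv2.findContours(m,cv2.RETR_CCOMP,cv2.CHAIN_APPROX_NONE)
for k in cs:
    if len(k)>60:
        w=np.array([ray(c,*p[0],.072)[:2] for p in k])
        A=np.c_[2*w,np.ones(len(w))]; x=np.linalg.lstsq(A,(w**2).sum(1),rcond=None)[0]
        r=np.linalg.norm(w-x[:2],axis=1)
        for _ in range(5):
            ok=abs(r-np.median(r))<.0012; x=np.linalg.lstsq(A[ok],(w[ok]**2).sum(1),rcond=None)[0]; r=np.linalg.norm(w-x[:2],axis=1)
        print(len(k),x[:2],np.median(r),ok.sum())
E
```

```text
314 [ 0.52987699 -0.16087481] 0.03870775940757901 314
272 [ 0.52995278 -0.16091234] 0.033846551695518465 272
```

View pics/w1z.png

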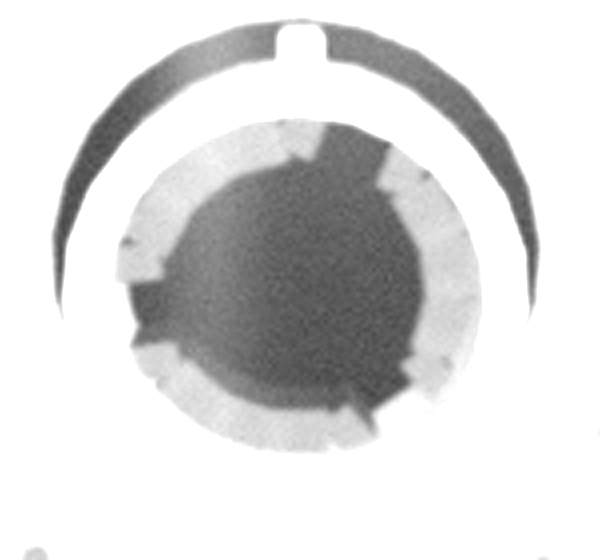

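The three notches show clearly, at zoomed points of about (355,155), (145,315) and (385,390). I'll unwrap the view at the ring's height to get the angles.

```bash
python3 - <<'E'
from h import *
c=dict(np.load("w1.npz")); im=cv2.imread("pics/w1b.png"); g=cv2.cvtColor(im,cv2.COLOR_BGR2GRAY).astype(np.float32)
C=np.array([.5299,-.1609])
th=np.arange(0,360,1)
def samp(r,z):
    P=np.array([proj(c,[C[0]+r*np.cos(t),C[1]+r*np.sin(t),z]) for t in np.radians(th)],np.float32)
    return cv2.remap(g,P[:,0].copy(),P[:,1].copy(),cv2.INTER_LINEAR).ravel()
for r in (.0255,.027,.029):
    p=samp(r,.062); p=cv2.blur(p.reshape(1,-1),(3,1)).ravel()
    d=p<np.median(p)-25
    tr=[(int(t),'in' if d[t] else 'out') for t in range(360) if d[t]!=d[t-1]]; print(r,np.median(p),p.min(),tr)
# model fit: 3fold
best=[]
for off in np.arange(0,120,1):
    s=0
    for r in (.0245,.026,.0275,.029,.0305):
        p=samp(r,.062); hw=np.degrees(np.arcsin(.006/r))
        d=(th-off+60)%120-60; ins=abs(d)<hw-1; out=abs(d)>hw+1
        s+=p[out].mean()-p[ins].mean()
    best.append(s)
b=np.array(best); i=b.argmax(); print("notch offset deg",i,b[i],np.average(np.arange(i-8,i+9),weights=b[np.arange(i-8,i+9)%120]-b[np.arange(i-8,i+9)%120].min()))
p=samp(.043,.072); i=p.argmax(); print("rib deg",[ (int(t),int(p[t])) for t in range(360) if p[t]>150][:40])
E
```

```text
0.0255 97.69206 36.423176 [(7, 'out'), (101, 'in'), (128, 'out'), (220, 'in'), (248, 'out'), (341, 'in')]
0.027 98.428055 42.947918 [(6, 'out'), (102, 'in'), (127, 'out'), (221, 'in'), (246, 'out'), (341, 'in')]
0.029 98.517746 46.934895 [(5, 'out'), (102, 'in'), (126, 'out'), (222, 'in'), (224, 'out'), (342, 'in')]
notch offset deg 113 173.45267 113.11017809269053
rib deg [(9, 158), (10, 226), (11, 242), (12, 242), (13, 242), (14, 241), (15, 243), (16, 241), (17, 232), (18, 185), (98, 152), (99, 151), (100, 153), (101, 156), (102, 154), (103, 154), (104, 153), (105, 154), (106, 155), (107, 155), (108, 153), (109, 153), (110, 155), (111, 155), (112, 155), (113, 155), (114, 154), (115, 155), (116, 155), (117, 154), (118, 156), (119, 155), (120, 154), (121, 155), (122, 155), (123, 154), (124, 154), (125, 154), (126, 153), (127, 152)]
```

Request:
carry_out --motion '[{"jaw": 1, "tx": 0, "ty": 0, "tz": 0, "wx": 0, "wy": 0, "wz": -9.25}, {"jaw": 1, "tx": 0, "ty": 0, "tz": 0, "wx": 0, "wy": 0, "wz": -9.25}, {"jaw": 1, "tx": 0, "ty": 0, "tz": 0, "wx": 0, "wy": 0, "wz": -9.25}, {"jaw": 1, "tx": 0, "ty": 0, "tz": 0, "wx": 0, "wy": 0, "wz": -9.25}, {"jaw": 1, "tx": 3.02, "ty": -2.36, "tz": 0, "wx": 0, "wy": 0, "wz": 0}, {"jaw": 1, "tx": 3.02, "ty": -2.36, "tz": 0, "wx": 0, "wy": 0, "wz": 0}, {"jaw": 1, "tx": 3.02, "ty": -2.36, "tz": 0, "wx": 0, "wy": 0, "wz": 0}, {"jaw": 1, "tx": 3.02, "ty": -2.36, "tz": 0, "wx": 0, "wy": 0, "wz": 0}, {"jaw": 1, "tx": 3.02, "ty": -2.36, "tz": 0, "wx": 0, "wy": 0, "wz": 0}, {"jaw": 1, "tx": 3.02, "ty": -2.36, "tz": 0, "wx": 0, "wy": 0, "wz": 0}, {"jaw": 1, "tx": 3.02, "ty": -2.36, "tz": 0, "wx": 0, "wy": 0, "wz": 0}, {"jaw": 1, "tx": 3.02, "ty": -2.36, "tz": 0, "wx": 0, "wy": 0, "wz": 0}, {"jaw": 1, "tx": 3.02, "ty": -2.36, "tz": 0, "wx": 0, "wy": 0, "wz": 0}, {"jaw": 1, "tx": 3.02, "ty": -2.36, "tz": 0, "wx": 0, "wy": 0, "wz": 0}, {"jaw": 1, "tx": 3.02, "ty": -2.36, "tz": 0, "wx": 0, "wy": 0, "wz": 0}, {"jaw": 1, "tx": 0, "ty": 0, "tz": 0, "wx": 0, "wy": 0, "wz": 0}, {"jaw": 1, "tx": 0, "ty": 0, "tz": 0, "wx": 0, "wy": 0, "wz": 0}]'

```text
clock: 4.12
tcp_pos: [0.514, 0.2536, 0.3008]
orientation: [0.0, 0.9, 0.437, -0.0]
wrist_force: [-0.4, 0.2, 0.2]
finger_gap: 0.0851
```

```bash
python3 - <<'E'
from h import *
s=get_state(); print(s["clock"],s["tcp_pos"],s["joint_pos"],s["orientation"])
c=eyes.calibration("wrist"); im=eyes.read_camera("wrist"); cv2.imwrite("pics/w2.png",im); np.savez("w2.npz",**c)
p=proj(c,[.5126,.2548,.03]);print(p); u,v=p.astype(int)
cv2.imwrite("pics/w2z.png",cv2.resize(im[max(v-80,0):v+80,u-100:u+100],None,fx=3.5,fy=3.5,interpolation=cv2.INTER_CUBIC))
E
```

```text
4.125 [0.51400455 0.25360874 0.30080116] [ 3.18446636e-01  3.60057889e-01 -1.47256630e-01  1.06368497e+00
 -5.71855169e-04  2.55571446e+00] [ 2.69832403e-04  8.99504367e-01  4.36911664e-01 -1.38795362e-04]
[257.9629952  191.85771503]
```

View pics/w2.png

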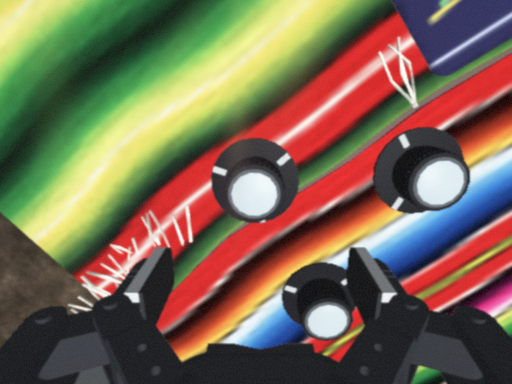

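View pics/w2z.png

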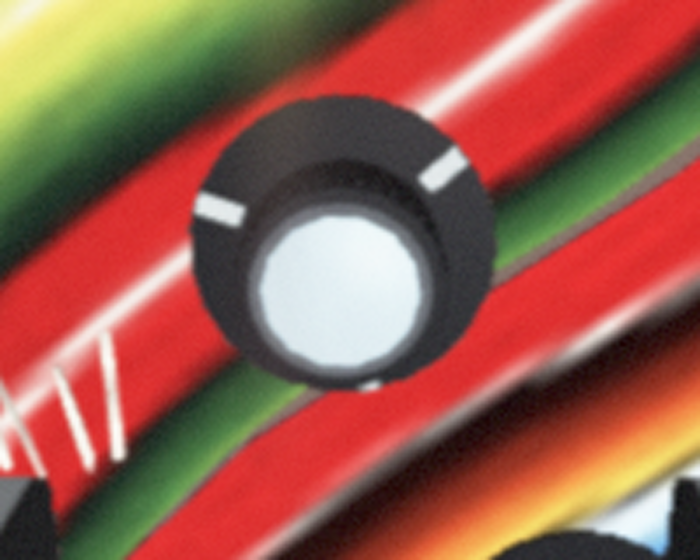

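```bash
python3 - <<'E'
from h import *
c=dict(np.load("w2.npz")); im=cv2.imread("pics/w2.png"); g=cv2.cvtColor(im,cv2.COLOR_BGR2GRAY).astype(np.float32); hsv=cv2.cvtColor(im,cv2.COLOR_BGR2HSV)
m=((g>150)&(hsv[...,1]<60)).astype(np.uint8)
n,l,st,ce=cv2.connectedComponentsWithStats(m)
for i in range(1,n):
    x,y=ce[i]
    if 205<x<305 and 130<y<230 and st[i,4]>3:
        print(ce[i],st[i,4],"z57",ray(c,x,y,.057)[:2],"z27",ray(c,x,y,.027)[:2])
# flange outline: dark region
d=((g<85)&(hsv[...,1]<110)).astype(np.uint8); d[:130]=0;d[230:]=0;d[:,:205]=0;d[:,305:]=0
cs,_=cv2.findContours(d,cv2.RETR_EXTERNAL,cv2.CHAIN_APPROX_NONE); k=max(cs,key=cv2.contourArea)
k=cv2.convexHull(k)[:,0].astype(float)
w=np.array([ray(c,*p,.026)[:2] for p in k]); A=np.c_[2*w,np.ones(len(w))]; ok=np.ones(len(w),bool)
for _ in range(6):
    x=np.linalg.lstsq(A[ok],(w[ok]**2).sum(1),rcond=None)[0]; r=np.linalg.norm(w-x[:2],axis=1); ok=abs(r-np.median(r))<.001
print("flange",x[:2],np.median(r),ok.sum(),len(w))
C=x[:2]
th=np.arange(0,360,1)
for r in (.029,.032,.035):
    P=np.array([proj(c,[C[0]+r*np.cos(t),C[1]+r*np.sin(t),.027]) for t in np.radians(th)],np.float32)
    p=cv2.remap(g,P[:,0].copy(),P[:,1].copy(),cv2.INTER_LINEAR).ravel()
    dd=p>110; print(r,[(int(t),bool(dd[t])) for t in th if dd[t]!=dd[t-1]])
E
```

```text
[283.36046512 158.98837209] 86 z57 [0.54818182 0.27002839] z27 [0.54606483 0.26347037]
[219.14814815 170.35802469] 81 z57 [0.50627117 0.29225959] z27 [0.49826193 0.28882707]
[253.8298005  193.77805486] 1604 z57 [0.51491565 0.26247482] z27 [0.50812174 0.25485483]
[262.57142857 220.85714286] 7 z57 [0.50646085 0.24104152] z27 [0.49847827 0.23040821]
flange [0.51513466 0.26263241] 0.03651759797182506 21 25
0.029 [(8, False), (117, True), (130, False), (191, True), (266, False), (355, True)]
0.032 [(8, False), (118, True), (129, False), (218, True), (219, False), (220, True), (238, False), (356, True)]
0.035 [(7, False), (118, True), (129, False), (242, True), (246, False), (357, True)]
```

Cell centre is about (0.515, 0.2625) with lugs near +2.7°. The notches are near -6°. I'll descend and grasp.

Request:
carry_out --motion '[{"jaw": 1, "tx": 0.76, "ty": -0.47, "tz": 0, "wx": 0, "wy": 0, "wz": 0}, {"jaw": 1, "tx": 0, "ty": 0, "tz": 2.5, "wx": 0, "wy": 0, "wz": 0}, {"jaw": 1, "tx": 0, "ty": 0, "tz": 2.5, "wx": 0, "wy": 0, "wz": 0}, {"jaw": 1, "tx": 0, "ty": 0, "tz": 2.5, "wx": 0, "wy": 0, "wz": 0}, {"jaw": 1, "tx": 0, "ty": 0, "tz": 1.5, "wx": 0, "wy": 0, "wz": 0}, {"jaw": 1, "tx": 0, "ty": 0, "tz": 0.75, "wx": 0, "wy": 0, "wz": 0}, {"jaw": 1, "tx": 0, "ty": 0, "tz": 0, "wx": 0, "wy": 0, "wz": 0}, {"jaw": -1, "tx": 0, "ty": 0, "tz": 0, "wx": 0, "wy": 0, "wz": 0}, {"jaw": -1, "tx": 0, "ty": 0, "tz": 0, "wx": 0, "wy": 0, "wz": 0}, {"jaw": -1, "tx": 0, "ty": 0, "tz": 0, "wx": 0, "wy": 0, "wz": 0}, {"jaw": -1, "tx": 0, "ty": 0, "tz": 0, "wx": 0, "wy": 0, "wz": 0}, {"jaw": -1, "tx": 0, "ty": 0, "tz": 0, "wx": 0, "wy": 0, "wz": 0}, {"jaw": -1, "tx": 0, "ty": 0, "tz": 0, "wx": 0, "wy": 0, "wz": 0}]' --force 35

```text
clock: 5.8
tcp_pos: [0.5152, 0.2638, 0.2041]
orientation: [0.0, 0.899, 0.437, 0.001]
wrist_force: [-1.0, 0.5, 6.1]
finger_gap: 0.0448
```

```bash
python3 - <<'E'
from h import *
s=get_state(); print(s["clock"],s["tcp_pos"],s["wrist_force"],s["finger_gap"],s["orientation"])
c=eyes.calibration("wrist"); im=eyes.read_camera("wrist"); cv2.imwrite("pics/w3.png",im); np.savez("w3.npz",**c)
E
```

```text
5.8 [0.51517604 0.26378038 0.20408819] [-0.97901129  0.52648565  6.13668576] 0.04484205407392452 [1.00988791e-04 8.99227992e-01 4.37479669e-01 7.40529563e-04]
```

View pics/w3.png

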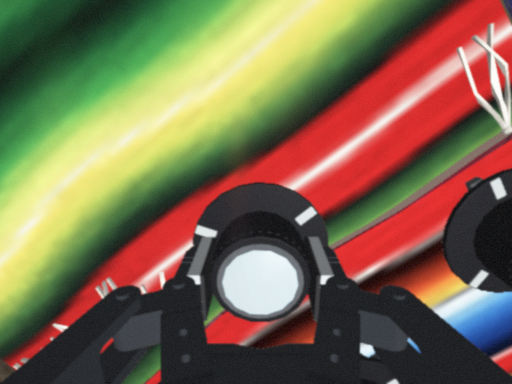

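Request:
carry_out --motion '[{"jaw": -1, "tx": 0, "ty": 0, "tz": -1, "wx": 0, "wy": 0, "wz": 0}, {"jaw": -1, "tx": 0, "ty": 0, "tz": -2.5, "wx": 0, "wy": 0, "wz": 0}, {"jaw": -1, "tx": 0, "ty": 0, "tz": -3, "wx": 0, "wy": 0, "wz": 4.35}, {"jaw": -1, "tx": 0, "ty": 0, "tz": -3.5, "wx": 0, "wy": 0, "wz": 4.35}, {"jaw": -1, "tx": -3.18, "ty": 2.91, "tz": 0, "wx": 0, "wy": 0, "wz": 0}, {"jaw": -1, "tx": -3.18, "ty": 2.91, "tz": 0, "wx": 0, "wy": 0, "wz": 0}, {"jaw": -1, "tx": -3.18, "ty": 2.91, "tz": 0, "wx": 0, "wy": 0, "wz": 0}, {"jaw": -1, "tx": -3.18, "ty": 2.91, "tz": 0, "wx": 0, "wy": 0, "wz": 0}, {"jaw": -1, "tx": -3.18, "ty": 2.91, "tz": 0, "wx": 0, "wy": 0, "wz": 0}, {"jaw": -1, "tx": -3.18, "ty": 2.91, "tz": 0, "wx": 0, "wy": 0, "wz": 0}, {"jaw": -1, "tx": -3.18, "ty": 2.91, "tz": 0, "wx": 0, "wy": 0, "wz": 0}, {"jaw": -1, "tx": -3.18, "ty": 2.91, "tz": 0, "wx": 0, "wy": 0, "wz": 0}, {"jaw": -1, "tx": -3.18, "ty": 2.91, "tz": 0, "wx": 0, "wy": 0, "wz": 0}, {"jaw": -1, "tx": -3.18, "ty": 2.91, "tz": 0, "wx": 0, "wy": 0, "wz": 0}, {"jaw": -1, "tx": -3.18, "ty": 2.91, "tz": 0, "wx": 0, "wy": 0, "wz": 0}, {"jaw": -1, "tx": 0, "ty": 0, "tz": 0, "wx": 0, "wy": 0, "wz": 0}, {"jaw": -1, "tx": 0, "ty": 0, "tz": 0, "wx": 0, "wy": 0, "wz": 0}]'

```text
clock: 7.98
tcp_pos: [0.4785, -0.2089, 0.3031]
orientation: [-0.001, 0.93, 0.368, -0.0]
wrist_force: [-0.9, 0.1, -1.4]
finger_gap: 0.0449
```

```bash
python3 - <<'E'
from h import *
s=get_state(); print(s["clock"],s["tcp_pos"],s["wrist_force"],s["ft_torque"],s["finger_gap"],s["orientation"],s["joint_pos"])
np.savez("s4.npz",p=s["tcp_pos"],q=s["orientation"])
c=eyes.calibration("wrist"); im=eyes.read_camera("wrist"); cv2.imwrite("pics/w4.png",im); np.savez("w4.npz",**c)
E
```

```text
7.975 [ 0.47853395 -0.20886574  0.30309322] [-0.93020708  0.0954565  -1.36907384] [ 0.00666399  0.03001614 -0.024915  ] 0.044904118997749674 [-5.23438049e-04  9.29920315e-01  3.67760655e-01 -1.86774358e-04] [-5.65447191e-01  2.66394639e-01 -2.74046239e-01  1.03142182e+00
  3.13590425e-04  1.82294564e+00]
```

View pics/w4.png

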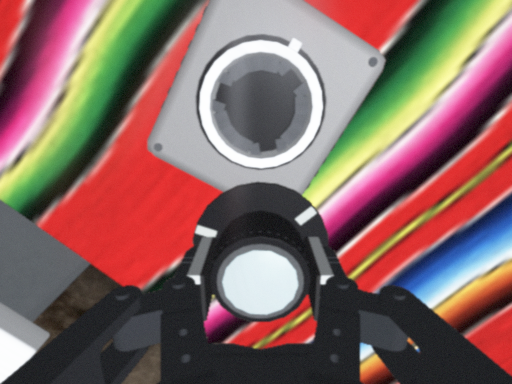

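The cell is held with bars at (205,231) and (306,215). The barrel is fully visible, centred at (262,103) with notches at about (221,104), (293,77) and (267,147).

```bash
cat > m.py <<'E'
from h import *
def circ(w,tol=.001):
    A=np.c_[2*w,np.ones(len(w))]; ok=np.ones(len(w),bool)
    for _ in range(6):
        x=np.linalg.lstsq(A[ok],(w[ok]**2).sum(1),rcond=None)[0]; r=np.linalg.norm(w-x[:2],axis=1); ok=abs(r-np.median(r[ok]))<tol
    return x[:2],np.median(r[ok]),ok.sum(),len(w)
def polar(c,g,C,r,z):
    th=np.arange(0,360,1)
    P=np.array([proj(c,[C[0]+r*np.cos(t),C[1]+r*np.sin(t),z]) for t in np.radians(th)],np.float32)
    return cv2.remap(g,P[:,0].copy(),P[:,1].copy(),cv2.INTER_LINEAR).ravel()
E
python3 - <<'E'
from m import *
c=dict(np.load("w4.npz")); im=cv2.imread("pics/w4.png"); g=cv2.cvtColor(im,cv2.COLOR_BGR2GRAY).astype(np.float32); hsv=cv2.cvtColor(im,cv2.COLOR_BGR2HSV)
m=(g>215).astype(np.uint8); m[:30]=0;m[175:]=0;m[:,:190]=0;m[:,332:]=0
cs,_=cv2.findContours(m,cv2.RETR_CCOMP,cv2.CHAIN_APPROX_NONE)
for k in cs:
    if len(k)>100:
        r=circ(np.array([ray(c,*p[0],.072)[:2] for p in k])); print("barrel",r); B=r[0]
th=np.arange(360)
for r in (.0255,.027,.029):
    p=polar(c,g,B,r,.062); d=p<np.median(p)-22
    print(r,int(np.median(p)),[(int(t),'in' if d[t] else 'out') for t in range(360) if d[t]!=d[t-1]])
b=[]
for off in range(120):
    s=0
    for r in (.0245,.026,.0275,.029):
        p=polar(c,g,B,r,.062); hw=np.degrees(np.arcsin(.006/r)); d=(th-off+60)%120-60
        s+=p[abs(d)>hw+1].mean()-p[abs(d)<hw-1].mean()
    b.append(s)
print("notch",np.argmax(b))
# cell
zf=.3031-.2041+.027
m=((g>150)&(hsv[...,1]<70)).astype(np.uint8)
n,l,st,ce=cv2.connectedComponentsWithStats(m)
for i in range(1,n):
    x,y=ce[i]
    if 190<x<330 and 195<y<325 and st[i,4]>20: print(ce[i],st[i,4],"flange z",ray(c,x,y,zf)[:2],"top z",ray(c,x,y,zf+.03)[:2])
d=((g<85)&(hsv[...,1]<110)).astype(np.uint8); 
# upper arc: for each column first dark pixel
pts=[]
for u in range(200,320):
    col=g[170:260,u]; j=np.where(col<90)[0]
    if len(j): pts.append((u,170+j[0]))
pts=np.array(pts)
w=np.array([ray(c,*p,zf)[:2] for p in pts]); 
from scipy.optimize import least_squares
f=least_squares(lambda x:np.linalg.norm(w-x,axis=1)-.0375,[.48,-.21],loss="soft_l1",f_scale=.0005); print("flange centre R=37.5",f.x,f.cost, np.median(np.abs(f.fun)))
print(circ(w))
C=f.x
for r in (.029,.032,.035):
    p=polar(c,g,C,r,zf); dd=p>120; print(r,[(int(t),bool(dd[t])) for t in th if dd[t]!=dd[t-1]])
print("tcp->cell",C-get_state()["tcp_pos"][:2])
E
```

```text
barrel (array([ 0.52989336, -0.16054805]), np.float64(0.039088694397178755), np.int64(346), 371)
barrel (array([ 0.52995596, -0.16060328]), np.float64(0.03327816983358041), np.int64(299), 299)
0.0255 122 [(3, 'out'), (102, 'in'), (128, 'out'), (220, 'in'), (248, 'out'), (341, 'in')]
0.027 122 [(102, 'in'), (128, 'out'), (220, 'in'), (247, 'out'), (342, 'in'), (357, 'out')]
0.029 121 [(103, 'in'), (127, 'out'), (222, 'in'), (246, 'out'), (343, 'in'), (351, 'out'), (352, 'in'), (354, 'out')]
notch 114
[305.48167539 215.2460733 ] 191 flange z [ 0.50796292 -0.21350186] top z [ 0.51382923 -0.20131694]
[205.10795455 231.375     ] 176 flange z [ 0.46455652 -0.18092172] top z [ 0.47929792 -0.1753983 ]
[259.88215831 281.93611606] 3929 flange z [ 0.46154219 -0.22406301] top z [ 0.47689992 -0.20971871]
[195.65714286 278.35714286] 70 flange z [ 0.43833192 -0.19586994] top z [ 0.45843534 -0.18729014]
[323.98591549 278.52112676] 71 flange z [ 0.48808014 -0.24902764] top z [ 0.49801178 -0.22957894]
[213.37704918 304.3442623 ] 61 flange z [ 0.43171292 -0.21468921] top z [ 0.45316969 -0.20226152]
flange centre R=37.5 [ 0.47687886 -0.20935409] 1.1069358944084022e-05 0.00016974784173649435
(array([ 0.47768546, -0.20871515]), np.float64(0.036595506277104534), np.int64(114), 120)
0.029 [(108, True), (123, False), (174, True), (274, False), (347, True), (358, False)]
0.032 [(109, True), (119, False), (133, True), (135, False), (139, True), (141, False), (142, True), (143, False), (179, True), (270, False), (306, True), (308, False), (311, True), (312, False), (348, True), (358, False)]
0.035 [(109, True), (119, False), (146, True), (147, False), (150, True), (151, False), (186, True), (263, False), (348, True), (358, False)]
tcp->cell [-0.0017606  -0.00099366]
```

Lugs are at about 113.5° and the notches at 114°, so they are already aligned. I'll move over the barrel and lower to just above the ring.

Request:
carry_out --motion '[{"jaw": -1, "tx": 2.5, "ty": 0.05, "tz": 0, "wx": 0, "wy": 0, "wz": 0}, {"jaw": -1, "tx": 3, "ty": 0, "tz": 0, "wx": 0, "wy": 0, "wz": 0}, {"jaw": -1, "tx": 1.72, "ty": 0, "tz": 0, "wx": 0, "wy": 0, "wz": 0}, {"jaw": -1, "tx": 0, "ty": 0, "tz": 0, "wx": 0, "wy": 0, "wz": 0}, {"jaw": -1, "tx": 0, "ty": 0, "tz": 1.2, "wx": 0, "wy": 0, "wz": 0}, {"jaw": -1, "tx": 0, "ty": 0, "tz": 1, "wx": 0, "wy": 0, "wz": 0}, {"jaw": -1, "tx": 0, "ty": 0, "tz": 0.7, "wx": 0, "wy": 0, "wz": 0}, {"jaw": -1, "tx": 0, "ty": 0, "tz": 0.5, "wx": 0, "wy": 0, "wz": 0}, {"jaw": -1, "tx": 0, "ty": 0, "tz": 0, "wx": 0, "wy": 0, "wz": 0}]'

```text
clock: 9.15
tcp_pos: [0.5316, -0.1602, 0.2687]
orientation: [-0.0, 0.93, 0.368, -0.0]
wrist_force: [0.3, 0.5, -1.4]
finger_gap: 0.0451
```

```bash
python3 - <<'E'
from h import *
s=get_state(); print(s["clock"],s["tcp_pos"],s["wrist_force"],s["ft_torque"],s["finger_gap"],s["orientation"])
c=eyes.calibration("wrist"); im=eyes.read_camera("wrist"); cv2.imwrite("pics/w5.png",im); np.savez("w5.npz",**c)
E
```

```text
9.15 [ 0.53158971 -0.16023453  0.26869995] [ 0.30585307  0.53494614 -1.36298727] [ 0.05257215 -0.00316317  0.040901  ] 0.04513535001747625 [-2.72602113e-04  9.29892122e-01  3.67832115e-01 -3.20250118e-04]
```

View pics/w5.png

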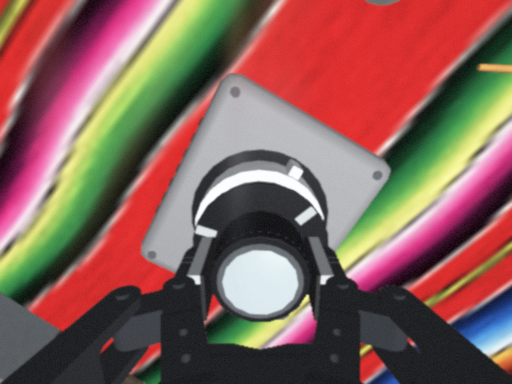

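It sits centred in the mouth with no contact. I'll lower in small steps and watch the force.

Request:
carry_out --motion '[{"jaw": -1, "tx": 0, "ty": 0, "tz": 0.3, "wx": 0, "wy": 0, "wz": 0}, {"jaw": -1, "tx": 0, "ty": 0, "tz": 0.3, "wx": 0, "wy": 0, "wz": 0}, {"jaw": -1, "tx": 0, "ty": 0, "tz": 0.2, "wx": 0, "wy": 0, "wz": 0}, {"jaw": -1, "tx": 0, "ty": 0, "tz": 0.2, "wx": 0, "wy": 0, "wz": 0}, {"jaw": -1, "tx": 0, "ty": 0, "tz": 0, "wx": 0, "wy": 0, "wz": 0}]'

```text
clock: 9.82
tcp_pos: [0.5318, -0.16, 0.259]
orientation: [-0.0, 0.93, 0.368, -0.0]
wrist_force: [-0.3, -0.0, -1.1]
finger_gap: 0.0452
```

At about 55 mm underside there is still no contact, so the lugs have entered the notches. Continuing down.

Request:
carry_out --motion '[{"jaw": -1, "tx": 0, "ty": 0, "tz": 0.2, "wx": 0, "wy": 0, "wz": 0}, {"jaw": -1, "tx": 0, "ty": 0, "tz": 0.2, "wx": 0, "wy": 0, "wz": 0}, {"jaw": -1, "tx": 0, "ty": 0, "tz": 0.1, "wx": 0, "wy": 0, "wz": 0}, {"jaw": -1, "tx": 0, "ty": 0, "tz": 0, "wx": 0, "wy": 0, "wz": 0}]'

```text
clock: 10.32
tcp_pos: [0.5318, -0.1601, 0.2541]
orientation: [-0.0, 0.93, 0.368, -0.0]
wrist_force: [-0.3, 0.3, -1.4]
finger_gap: 0.0449
```

Request:
carry_out --motion '[{"jaw": -1, "tx": 0, "ty": 0, "tz": 0.1, "wx": 0, "wy": 0, "wz": 0}, {"jaw": -1, "tx": 0, "ty": 0, "tz": 0, "wx": 0, "wy": 0, "wz": 0}]'

```text
clock: 10.58
tcp_pos: [0.5319, -0.1601, 0.2533]
orientation: [0.0, 0.93, 0.368, 0.0]
wrist_force: [-0.1, -0.2, -0.9]
finger_gap: 0.0453
```

```bash
python3 - <<'E'
from h import *
s=get_state(); print(s["clock"],s["tcp_pos"],s["wrist_force"],s["ft_torque"])
c=eyes.calibration("wrist"); im=eyes.read_camera("wrist"); cv2.imwrite("pics/w6.png",cv2.resize(im[130:340,150:370],None,fx=3,fy=2.8,interpolation=cv2.INTER_CUBIC)); np.savez("w6.npz",**c)
E
```

```text
10.575 [ 0.53190971 -0.16014304  0.25329221] [-0.05796324 -0.16541035 -0.91896548] [-0.03615346 -0.01646956  0.01258902]
```

View pics/w6.png

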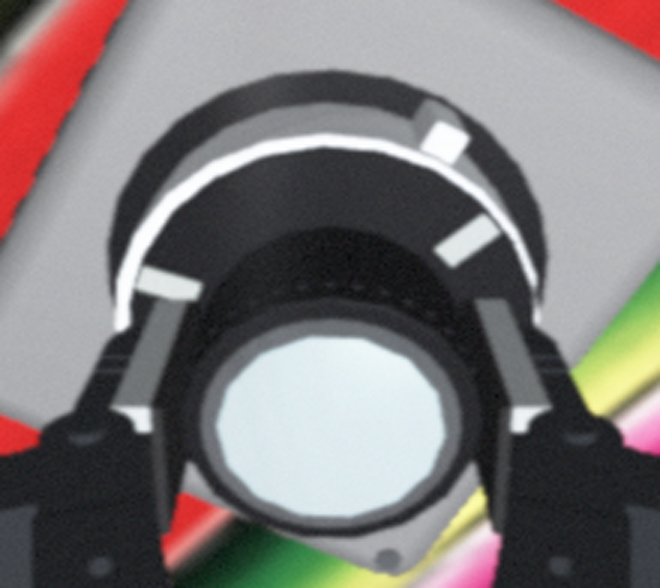

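It is nearly flush, with the flange centred inside the rim. I'll go one more step until light contact.

Request:
carry_out --motion '[{"jaw": -1, "tx": 0, "ty": 0, "tz": 0.08, "wx": 0, "wy": 0, "wz": 0}, {"jaw": -1, "tx": 0, "ty": 0, "tz": 0, "wx": 0, "wy": 0, "wz": 0}]'

```text
clock: 10.88
tcp_pos: [0.5319, -0.1601, 0.2532]
orientation: [0.0, 0.93, 0.368, 0.0]
wrist_force: [-1.8, 0.5, 4.9]
finger_gap: 0.0448
```

It stopped at 0.2532 with about 5 N of contact, so it is seated. Releasing and backing off.

Request:
carry_out --motion '[{"jaw": -0.1, "tx": 0, "ty": 0, "tz": 0, "wx": 0, "wy": 0, "wz": 0}, {"jaw": 0.3, "tx": 0, "ty": 0, "tz": 0, "wx": 0, "wy": 0, "wz": 0}, {"jaw": 1, "tx": 0, "ty": 0, "tz": 0, "wx": 0, "wy": 0, "wz": 0}, {"jaw": 1, "tx": 0, "ty": 0, "tz": 0, "wx": 0, "wy": 0, "wz": 0}, {"jaw": 1, "tx": 0, "ty": 0, "tz": 0, "wx": 0, "wy": 0, "wz": 0}, {"jaw": 1, "tx": 0, "ty": 0, "tz": 0, "wx": 0, "wy": 0, "wz": 0}, {"jaw": 1, "tx": 0, "ty": 0, "tz": -0.5, "wx": 0, "wy": 0, "wz": 0}, {"jaw": 1, "tx": 0, "ty": 0, "tz": -1.5, "wx": 0, "wy": 0, "wz": 0}, {"jaw": 1, "tx": 0, "ty": 0, "tz": -2.5, "wx": 0, "wy": 0, "wz": 0}, {"jaw": 1, "tx": 0, "ty": 0, "tz": -2.5, "wx": 0, "wy": 0, "wz": 0}, {"jaw": 1, "tx": -2, "ty": 0, "tz": -1, "wx": 0, "wy": 0, "wz": 0}, {"jaw": 1, "tx": 0, "ty": 0, "tz": 0, "wx": 0, "wy": 0, "wz": 0}, {"jaw": 1, "tx": 0, "ty": 0, "tz": 0, "wx": 0, "wy": 0, "wz": 0}]'

```text
clock: 12.5
tcp_pos: [0.5167, -0.174, 0.332]
orientation: [-0.0, 0.93, 0.368, -0.0]
wrist_force: [0.3, 0.4, -0.2]
finger_gap: 0.0854
```

```bash
python3 - <<'E'
from m import *
from scipy.optimize import least_squares
s=get_state(); print(s["clock"],s["tcp_pos"],s["wrist_force"],s["finger_gap"])
c=eyes.calibration("wrist"); im=eyes.read_camera("wrist"); cv2.imwrite("pics/w7.png",im); np.savez("w7.npz",**c)
t=eyes.read_camera("top"); cv2.imwrite("pics/top7.png",cv2.resize(t[140:270,150:350],None,fx=4,fy=4,interpolation=cv2.INTER_CUBIC))
u,v=proj(c,[.53,-.161,.076]).astype(int); print(u,v)
cv2.imwrite("pics/w7z.png",cv2.resize(im[max(v-75,0):v+90,u-100:u+100],None,fx=3.5,fy=3.5,interpolation=cv2.INTER_CUBIC))
g=cv2.cvtColor(im,cv2.COLOR_BGR2GRAY)
m=(g>200).astype(np.uint8); n,l,st,ce=cv2.connectedComponentsWithStats(m)
for i in range(1,n):
    x,y=ce[i]
    if abs(x-u)<80 and abs(y-v)<80 and st[i,4]>15: print(ce[i],st[i,4],"z.106",ray(c,x,y,.106)[:2],"z.076",ray(c,x,y,.076)[:2])
E
```

```text
12.5 [ 0.51673571 -0.17403508  0.33198975] [ 0.31741513  0.40410651 -0.18039231] 0.085368103560348
259 175
[241.45640327 160.5653951 ] 734 z.106 [ 0.53492273 -0.13958721] z.076 [ 0.52879641 -0.14272553]
[292.5 148.9] 70 z.106 [ 0.56353359 -0.15875158] z.076 [ 0.56179595 -0.16482957]
[261.08015695 185.79876682] 1784 z.106 [ 0.53105413 -0.1610478 ] z.076 [ 0.52433439 -0.16747801]
```

View pics/w7z.png

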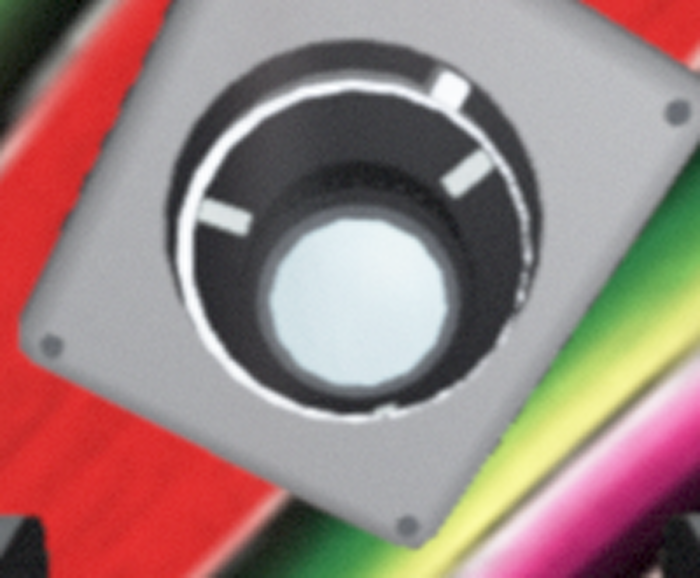

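View pics/top7.png

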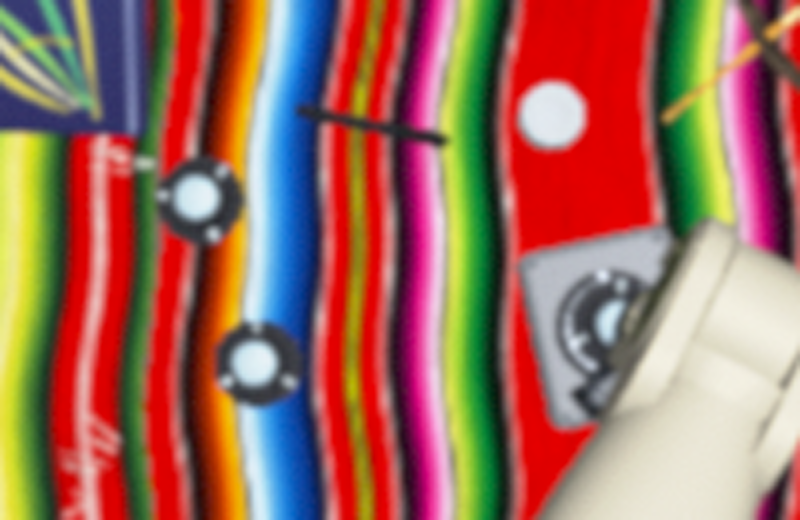

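```bash
python3 - <<'E'
from m import *
from scipy.optimize import least_squares
c=dict(np.load("w7.npz")); im=cv2.imread("pics/w7.png"); g=cv2.cvtColor(im,cv2.COLOR_BGR2GRAY).astype(np.float32)
B=np.array([.5300,-.1609])
# flange edge: dark->bright crossing along radial rays at z=.076, keep where rim bright is visible
pts=[]
for t in np.radians(np.arange(0,360,3)):
    rs=np.arange(.033,.042,.0002)
    P=np.array([proj(c,[B[0]+1e-3+r*np.cos(t),B[1]+r*np.sin(t),.076]) for r in rs],np.float32)
    p=cv2.remap(g,P[:,0].copy(),P[:,1].copy(),cv2.INTER_LINEAR).ravel()
    j=np.where(p>130)[0]
    if len(j) and 0<j[0] and p[:j[0]].min()<90: pts.append([B[0]+1e-3+rs[j[0]]*np.cos(t),B[1]+rs[j[0]]*np.sin(t)])
w=np.array(pts); print("flange edge",circ(w,.0008))
f=least_squares(lambda x:np.linalg.norm(w-x,axis=1)-.0375,B,loss="soft_l1",f_scale=.0003); print(f.x)
m=(g>215).astype(np.uint8); u,v=259,175
cs,_=cv2.findContours(m,cv2.RETR_CCOMP,cv2.CHAIN_APPROX_NONE)
for k in cs:
    q=k[:,0].mean(0)
    if len(k)>80 and abs(q-[u,v]).max()<80:
        for z in(.106,.072): print(z,circ(np.array([ray(c,*p[0],z)[:2] for p in k])))
E
```

```text
flange edge (array([ 0.53115693, -0.16093699]), np.float64(0.036747311438180066), np.int64(106), 113)
[ 0.5315871  -0.16118344]
0.106 (array([ 0.53612808, -0.24669108]), np.float64(0.031922093547861505), np.int64(16), 137)
0.072 (array([ 0.5293266 , -0.26368313]), np.float64(0.03334972309312636), np.int64(13), 137)
0.106 (array([ 0.53087249, -0.1613463 ]), np.float64(0.015932150375260037), np.int64(131), 131)
0.072 (array([ 0.52322521, -0.16868577]), np.float64(0.018701869294180124), np.int64(131), 131)
0.106 (array([ 0.53710045, -0.15556691]), np.float64(0.03295938549966052), np.int64(242), 346)
0.072 (array([ 0.53055293, -0.16196696]), np.float64(0.03867839717802521), np.int64(223), 346)
```

Flange centre (0.5312,-0.1609), glass centre (0.5309,-0.1613) and barrel (0.530,-0.161) agree to about 1.3 mm, with negligible tilt. The gripper is clear, so I'm handing in.

```bash
python3 -c "
from workcell import env
print(env.hand_in())"
```

```text
the job is handed in; nothing more can be done
None
```

The leftmost lens cell is back in the barrel, seated and released, and the job was handed in at about 12.6 s.

**What I did:** I measured the ring's notches with the wrist camera at about 114° (mod 120°). I gripped the cell by its collar and turned it by 8.7° on the way over so that its lugs lined up. It then went straight down through the notches with no need to search by turning. At the bottom it met the rim with about 5 N.

**Last checks:**
- **Depth:** the tool stopped at 0.2532 m, where I expected 0.2531 m for fully home. In the last picture the flange sits on the rim with the rim showing all round it.
- **Centring:** the cell is about 1.3 mm off the barrel's centre (limit 3.5 mm).
- **Tilt:** the flange and glass centres agree to about 0.5 mm, which gives a tilt of about 0.02 rad (limit 0.05 rad).
- **Gripper:** open and clear, with no force on the wrist.
- **Other things on the table:** the marker, the jar and the two look-alike cells look unmoved in the top view. I did not check the clamp and the tape in a later picture, but the arm did not work near the table anywhere except at the cell and the projector.

**Disagreement:** the first rough top-camera estimate of the barrel's centre differed from the wrist camera's by about 2–3 mm. I used the wrist camera for the placing.

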